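# Free the microscope carriage of a disc-cutting lathe and park it

### The arm

A 6-joint arm with a two-finger parallel gripper is mounted at the origin on the work surface. World frame = base frame: x ahead of the robot, y to its left, z up, the work surface at z = 0. Lengths are in m, angles in rad, forces in N, time in s.
With the tool pointing down it reaches from about 0.25 to 0.775 m from the base axis. Payload 4 kg.
Tool frame: the origin (TCP) lies between the finger pads; the fingertips stand 25 mm ahead of it and the grasp point (between the pads) lies 6 mm ahead of it (robot.tip_reach is the z of the fingertips in the tool frame, in m); z points along the fingers, y is the line along which they close (so a half turn about z gives the same grasp; the last joint's range is limited). The gripper opens to 94 mm and grips with 3 to 60 N. Pads are 16 mm wide; open, the fingers measure 119 mm over their backs; the gripper's body (75 mm by 177 mm) begins 78 mm behind the grasp point.
Start: joints at [-1.397, 0.087, 1.371, -0, 1.684, -0.103], TCP at [0.15, -0.529, 0.231] pointing down, gripper open.
Joint ranges: [-3.1, 3.1], [-0.76, 2.03], [0.27, 2.55], [-1.08, 4.22], [0.17, 2.65], [-2.57, 2.57]. Speed limits (rad/s): [2.79, 2.79, 3.14, 3.14, 3.14, 3.14].

### API

Orientations are given as [roll, pitch, yaw] about the fixed x, y, z axes, in that order (R = Rz(yaw) Ry(pitch) Rx(roll)).
In Python, from bench import robot gives the robot as it stands. The module is installed in compiled form; this text tells all that it offers.
- The arm moves only by the shell command python3 -m handwheel 'ROWS'. ROWS is JSON, a list of rows, each a list of 3 entries, a list of its own where there are three numbers: the turn, a rotation vector about the world's x, y, z in units of 90 degrees (1.0 is 90 degrees), then the shift along the world's x, y, z in units of 0.05 m (1.0 is 0.05 m), then the closure, from 0 (fully open) to 1 (shut). A call has 1 to 5 rows; each row shifts and turns the commanded pose from where the row before left it; what a row does not reach is not made up. A row lasts 1/10 s, in which the tool goes at most 50 mm and 8.59 degrees, less where a joint would pass 70% of its speed; a pose out of reach is approached as far as the arm can. A call with a number of a shift or a turn outside -1 to 1 is refused whole. A call with a gripper value outside its range is refused whole. The fingers move at their own pace and stop on an object; the grip force is fixed at half the most. Time passes only in rows, so rows that do not move let the fingers close. It gives the time, the measured TCP pose, the force, the opening and the grip force at its end, in the units of the state.
- robot.get_obs(): the state, without advancing time (a new reading comes with each control period).
- robot.snapshot(name): name is "scene" or "top"; returns (picture, depth): 420x560x3 uint8, red, green, blue; 420x560 float32, m along the optical axis (not along the pixel's ray), 0 where there is no reading.
- robot.calibration(name): a dict with "mtx" (3x3 intrinsics, pixels), "extrinsics" (4x4, takes a point from camera to world coordinates). Camera axes: x right, y down, z forward; pixel columns grow to the right and rows downward; lengths in m; the calibration is good to about 2 mm. A picture is of the moment at which its call begins. calibration takes no time and is no camera call.
- robot.close_job(): hands the job in; it is judged then, once.
Trained networks look in the newest picture that a camera, given by its name, has taken for a name from the list of things; names that differ only in an ending like _2 or _b are one class to them, and where a whole thing is asked for, a point or a joint stands for the part that bears it (a point fixed in the world has none). Each returns a list of dicts, best first, with "p" (0 to 1); they miss things now and then, are a little off and sometimes report something else, mostly with a low value. They report only what shows in the picture. A call takes as long as a camera call.
- robot.boxes_of(query, camera): "bbox" ([left, top, right, bottom] in pixels, round what is visible of it).
The state is a dict: "time": time; "joint_positions": joint angles; "qvel": joint speeds; "joint_torque": joint torques, N m; "tool_pos": TCP position; "ee_rot": TCP orientation; "wrist_force": force on the tool from outside, world axes, zero at the start; "wrist_torque": the same for the moment, N m; "width": finger opening in m; "finger_force": force on a finger pad.
Only numpy, scipy, OpenCV 4.12 (cv2) and the standard library are available. Lean on these libraries where they do the work, as an engineer would, in place of code of your own. Each camera call takes 0.05 s, during which the arm holds its last target. There are 200 camera calls.

### The job

The microscope carriage of the disc-cutting lathe is clamped to its guide rail. Stroke a fingertip over the knurled rim of the clamp screw, again and again, to loosen it by two full turns (to within a quarter of a turn), then push the carriage along the rail until it rests against the end stop, with the microscope clear of the copper disc. Do not touch the microscope or the disc, and leave the loose things lying where they are.

Things in the scene. Friction and masses are not known exactly. Their poses are not given: they have to be found in the camera images.
- lathe: Lathe, fixed: grey bed 600 (x) by 580 mm, top 30 mm above the table; black turntable (380 mm across, 88 mm high, centred at 225, -100 mm); steel guide rail along y, 26 mm wide, top 141 mm high, between two grey uprights 60 mm wide, 150 mm high; the +y one is the end stop. Origin on the table under the rail; x away from the robot over the turntable, y along the rail to the parking end, z up.
- knob_centre (a point): Centre of the clamp screw's knurled steel knob, mid-rim on its axis, 134 mm above the table; rides with the carriage, does not turn. x: screw axis, level, out of the knob's face, away from the robot; y: along the rail to the parking end; z up. Knob 42 mm across, rim 14 mm wide along x, crown 155 mm high, bare from above and 3 mm higher than the carriage's top plate, which ends 22 mm away in -x.
- clamp_screw (a joint): Screw angle, rad: 0 tight (the start, against a stop), grows as it loosens, 12.57 = two turns. Loosens anticlockwise seen facing the knob: top of the rim goes to -y of knob_centre. Stays as left; about 2.5 N at the rim turns it. Knob shifts under 2 mm along its axis. A black line across rim and face stands on top when tight. The clamp frees the rail only after about 1.6 turns.
- carriage (a joint): Place of the carriage along the rail, m, growing towards the parking end (lathe +y); 0.150 is against the end stop. Starts between 0 and 0.05. With the screw loose it slides against about 6 N of friction and stays where it is left.
- push_face (a point): Centre of the -y face of the carriage's upright aluminium column (axes as the lathe's; rides along): 44 mm wide in x, 50 mm high, from 152 to 202 mm above the table. Before it, to -y, lies the carriage's flat black top plate, 58 mm wide, 100 mm long, 152 mm high. Knob centre is 70 mm to -y and 52 mm to +x of it. An arm, top 195 mm high, goes from the column in +x to the microscope.
- microscope: Microscope on the carriage, not to be touched: black head, white camera box on top, 106 to 301 mm above the table. Origin at table height under its upright axis, 127 mm in x from the rail's middle, 97 mm to +y of knob_centre. Lies within 37 mm of that axis, but for the eyepiece, which slants up to +x.
- disc: Copper record disc, 356 mm in diameter, 3 mm thick, on the turntable; origin at the centre of its underside, 88 mm above the table. Must not be touched.
- puck: Loose aluminium disc weight, 72 mm in diameter, 40 mm high, standing in the middle of the copper disc; origin at the centre of its underside. To be left alone.
- brush: Loose brush with a wooden handle, 120 mm long, lying on the lathe bed on the robot's side of the rail, lower than 60 mm above the table. To be left alone.
- oil_jar: Small loose amber jar, 40 mm in diameter, 42 mm high, standing on the lathe bed on the robot's side of the rail, its top 72 mm above the table; origin at the centre of its underside. To be left alone.
- stylus_box: Small loose dark wooden box, 55 x 40 x 24 mm, on the lathe bed beside the turntable at the parking end; origin at the centre of its underside. To be left alone.

How it is judged:
By the outcome, as a careful person would: the job done as asked, in the order asked, and still so for the second after the job is handed in, with the robot touching nothing.
It also fails if it takes over 69 s, if anything falls off the work surface, if the arm or the gripper's body presses on something with over 40 N, if the wrist force passes 120 N, or if a joint passes its speed limit or range.

## Working session

There is one attempt and no reset: what is moved stays moved. The work goes in short steps, Python scripts to look and compute and a shell command to move; the robot and the scene stay as the last step left them, time stands still between calls to the robot, and variables do not carry over. Pictures are saved under pics/ and viewed, at most 10 in all, crops included, and the job is handed in when it is done.

```bash
mkdir -p pics; python3 - <<'E'
from bench import robot
import cv2
for n in("scene","top"):
    p,d=robot.snapshot(n); cv2.imwrite(f"pics/{n}0.png",p[...,::-1])
    import numpy as np; np.savez(f"{n}0.npz",p=p,d=d)
    c=robot.calibration(n); print(n,c["mtx"].round(1).tolist(),c["extrinsics"].round(3).tolist())
    for q in("knob_centre","push_face","microscope","lathe","disc","puck","oil_jar"):
        print(q,[(r["p"],r["bbox"]) for r in robot.boxes_of(q,n)[:2]])
print(robot.get_obs())
E
```

```text
scene [[416.7, 0.0, 280.1], [0.0, 416.7, 202.0], [0.0, 0.0, 1.0]] [[-0.991, 0.119, -0.064, 0.645], [0.135, 0.897, -0.422, 0.413], [0.007, -0.427, -0.904, 0.89], [0.0, 0.0, 0.0, 1.0]]
knob_centre [(0.69, [195.7, 104.9, 341.8, 176.3]), (0.21, [281.7, 112.9, 293.5, 134.4])]
push_face [(0.77, [192.7, 99.8, 343.3, 176.2])]
microscope [(0.56, [194.6, 103.6, 276.0, 174.1])]
lathe [(0.71, [114.1, 64.3, 403.0, 318.5])]
disc [(0.65, [133.2, 73.2, 290.8, 204.0])]
puck [(0.55, [199.1, 116.0, 225.8, 147.1])]
oil_jar [(0.57, [332.8, 100.8, 349.3, 125.7])]
top [[473.3, 0.0, 284.8], [0.0, 473.3, 218.1], [0.0, 0.0, 1.0]] [[0.038, -0.979, 0.201, 0.4], [-0.999, -0.036, 0.011, 0.047], [-0.004, -0.202, -0.979, 1.065], [0.0, 0.0, 0.0, 1.0]]
knob_centre [(0.69, [212.1, 84.0, 483.1, 346.9]), (0.57, [311.2, 129.4, 401.5, 288.3])]
push_face [(0.69, [312.2, 124.4, 396.3, 289.6])]
microscope [(0.21, [303.8, 90.2, 471.8, 247.8])]
lathe [(0.72, [210.6, 80.7, 484.6, 346.6])]
disc [(0.88, [302.1, 89.9, 470.8, 247.5])]
puck [(0.68, [370.2, 149.5, 404.4, 181.9]), (0.23, [213.1, 81.8, 482.6, 346.3])]
oil_jar [(0.54, [399.5, 311.5, 415.1, 330.3])]
{'time': 0.8, 'joint_positions': array([-1.39709800e+00,  8.71600427e-02,  1.37068408e+00,  3.59484201e-07,
        1.68363419e+00, -1.03067095e-01]), 'qvel': array([ 0.00056184, -0.0013918 , -0.00214947, -0.00039974, -0.00196319,
        0.00101031]), 'joint_torque': array([-1.98962392e-03, -3.39993274e+01, -3.02577925e+01,  7.18086306e-02,
        2.36129318e-02, -1.39797712e-05]), 'tool_pos': array([ 0.15029952, -0.52907342,  0.23053582]), 'ee_rot': array([3.14147888e+00, 1.14087171e-05, 2.76765463e-01]), 'wrist_force': array([-0.22806628, -0.64527776,  0.26031118]), 'wrist_torque': array([-0.07065462, -0.01227363, -0.04507369]), 'finger_force': 0.0, 'width': 0.09406786312874259}
```

```bash
python3 - <<'E'
import cv2
a=cv2.imread("pics/top0.png")[80:350,205:490]; cv2.imwrite("pics/t1.png",cv2.resize(a,None,fx=2.2,fy=2.2,interpolation=3))
a=cv2.imread("pics/scene0.png")[55:325,110:410]; cv2.imwrite("pics/s1.png",cv2.resize(a,None,fx=2.2,fy=2.2,interpolation=3))
E
```

```text
(no output)
```

View pics/t1.png

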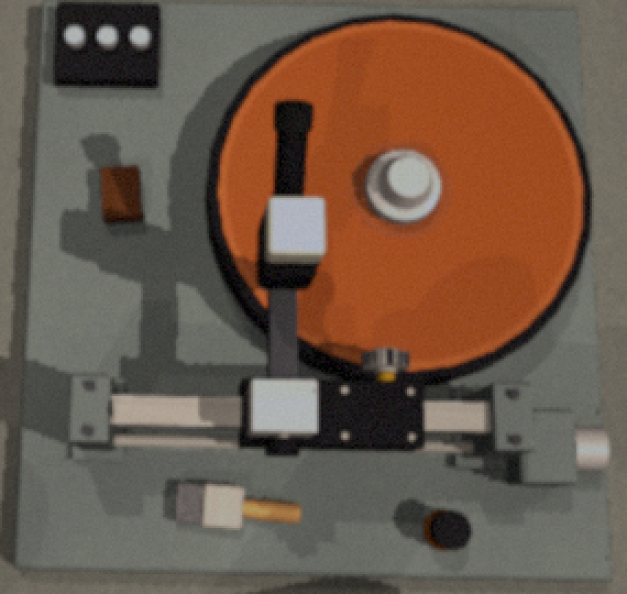

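View pics/s1.png

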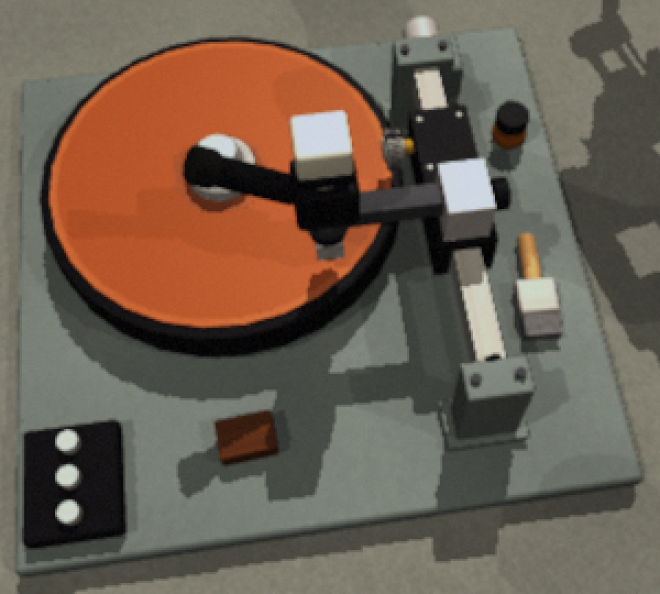

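The top view shows the knob at about pixel (380,243), the column top at (334,264), the jar at (408,320) and the brush at about (314,310). The uprights are at both ends of the rail, and the end stop is on the left (+y).

```bash
cat > h.py <<'E'
import numpy as np
from bench import robot
def ray(n,u,v,z):
    c=robot.calibration(n);E=c["extrinsics"];r=E[:3,:3]@np.linalg.solve(c["mtx"],[u,v,1]);t=(z-E[2,3])/r[2]
    return (E[:3,3]+t*r)
def cloud(n,d):
    c=robot.calibration(n);E=c["extrinsics"];v,u=np.mgrid[:d.shape[0],:d.shape[1]]
    p=np.stack([u,v,np.ones_like(u)],-1)@np.linalg.inv(c["mtx"]).T*d[...,None]
    return p@E[:3,:3].T+E[:3,3]
E
python3 - <<'E'
from h import *
import cv2
T=lambda u,v:(205+u/2.2-.3,80+v/2.2-.3); S=lambda u,v:(110+u/2.2-.3,55+v/2.2-.3)
for nm,u,v,z in [("plateBL",344,390,.152),("plate s2",411,390,.152),("s3",411,437,.152),("s4",344,437,.152),("col TL",249,379,.202),("col TR",319,379,.202),("col BR",319,431,.202),("col BL",249,433,.202),("upL TL",71,376,.15),("upL TR",110,376,.15),("upL BL",71,441,.15),("upR TL",492,385,.15),("upR TR",531,385,.15),("upR BL",494,449,.15),("knob crown",386,356,.155),("plate right",423,415,.152)]:
    print(nm,ray("top",*T(u,v),z).round(4))
for nm,u,v,z in [("knob crown",397,134,.155),("colTL",438,163,.202),("colTR",485,158,.202),("colBL",449,213,.202),("colBR",495,205,.202)]: print("S",nm,ray("scene",*S(u,v),z).round(4))
d=np.load("top0.npz")["d"];P=cloud("top",d);X=P.reshape(-1,3)
m=(X[:,2]>.197)&(X[:,2]<.207)&(X[:,0]<.33); Y=X[m]; print(len(Y),Y.mean(0),np.percentile(Y,[2,98],0).round(4).tolist())
r=cv2.minAreaRect((Y[:,:2]*1000).astype(np.float32)); print(r)
for z0,z1 in((.144,.157),):
  m=(X[:,2]>z0)&(X[:,2]<z1)&(X[:,0]<.5);Y=X[m];print(len(Y));print(cv2.minAreaRect((Y[:,:2]*1000).astype(np.float32)))
m=(X[:,2]>.084)&(X[:,2]<.097);Y=X[m];print("disc",cv2.minEnclosingCircle((Y[:,:2]*1000).astype(np.float32)))
print(P[238:248,374:388,2].round(3))
E
```

```text
plateBL [ 0.5166 -0.0932  0.152 ]
plate s2 [ 0.5188 -0.1521  0.152 ]
s3 [ 0.4776 -0.1518  0.152 ]
s4 [ 0.4754 -0.0935  0.152 ]
col TL [ 0.5164 -0.0064  0.202 ]
col TR [ 0.5186 -0.0647  0.202 ]
col BR [ 0.4754 -0.0651  0.202 ]
col BL [ 0.4716 -0.0075  0.202 ]
upL TL [0.5202 0.1479 0.15  ]
upL TR [0.5215 0.1134 0.15  ]
upL BL [0.4631 0.1445 0.15  ]
upR TL [ 0.5261 -0.2239  0.15  ]
upR TR [ 0.5274 -0.2583  0.15  ]
upR BL [ 0.47   -0.2244  0.15  ]
knob crown [ 0.5477 -0.1297  0.155 ]
plate right [ 0.4971 -0.1624  0.152 ]
S knob crown [ 0.5441 -0.1313  0.155 ]
S colTL [ 0.5185 -0.0599  0.202 ]
S colTR [ 0.4752 -0.0597  0.202 ]
S colBL [ 0.5176 -0.0062  0.202 ]
S colBR [ 0.4758 -0.0091  0.202 ]<stdin>:8: RuntimeWarning: Mean of empty slice.
  ret = um.true_divide(
Traceback (most recent call last):
IndexError: index -1 is out of bounds for axis 0 with size 0
```

```bash
python3 -m handwheel '[[[0,0,-0.083],[0.66,0.59,0],0],[[0,0,-0.083],[0.66,0.59,0],0],[[0,0,0],[0.66,0.59,0],0],[[0,0,0],[0.66,0.59,0],0],[[0,0,0],[0.66,0.59,0],0]]'
python3 -m handwheel '[[[0,0,0],[0.66,0.59,0],0],[[0,0,0],[0.66,0.59,0],0],[[0,0,0],[0.66,0.59,0],0],[[0,0,0],[0.66,0.59,0],0],[[0,0,0],[0.66,0.59,0],0]]'
python3 - <<'E'
from h import *
import cv2
d=np.load("top0.npz")["d"];P=cloud("top",d);X=P.reshape(-1,3)
m=(X[:,2]>.194)&(X[:,2]<.21)&(X[:,0]<.53)&(X[:,0]>.45)&(X[:,1]>-.1)&(X[:,1]<.03); Y=X[m]; print(len(Y),Y.mean(0),np.percentile(Y,[2,98],0).round(4).tolist())
m=(X[:,2]>.084)&(X[:,2]<.099)&(X[:,0]>.54);Y=X[m];print("disc",cv2.minEnclosingCircle((Y[:,:2]*1000).astype(np.float32)))
print(P[234:250,376:384,2].round(3))
print(P[234:250,380,0].round(3))
E
```

```text
time: 1.3
tool_pos: [0.3163, -0.3803, 0.2307]
ee_rot: [3.141, -0.0, 0.016]
wrist_force: [-0.8, 0.2, 0.1]
width: 0.0936
finger_force: 0.0
time: 1.8
tool_pos: [0.4815, -0.2327, 0.2307]
ee_rot: [3.141, -0.001, 0.016]
wrist_force: [-0.8, -0.8, -0.8]
width: 0.0939
finger_force: 0.0
874 [ 0.49500474 -0.03520075  0.20243432] [[0.4595, -0.0616, 0.1947], [0.5275, -0.009, 0.2066]]
disc ((721.507568359375, -154.90797424316406), 189.6204071044922)
[[0.096 0.096 0.092 0.096 0.093 0.091 0.093 1.065]
 [0.093 0.093 0.092 0.091 0.094 0.093 0.094 0.092]
 [0.093 0.093 0.092 0.092 0.094 0.093 0.094 0.094]
 [0.094 0.091 0.092 0.094 0.095 0.092 0.096 0.096]
 [0.094 0.144 0.146 0.145 0.149 0.147 0.149 0.092]
 [0.155 0.154 0.154 0.156 0.157 0.159 0.158 0.158]
 [0.157 0.155 0.155 0.154 0.156 0.156 0.162 0.156]
 [0.155 0.158 0.156 0.156 0.156 0.158 0.159 0.156]
 [0.155 0.156 0.158 0.156 0.156 0.16  0.157 0.154]
 [0.154 0.154 0.157 0.153 0.16  0.157 0.158 0.156]
 [0.156 0.156 0.157 0.156 0.158 0.156 0.158 0.157]
 [0.153 0.155 0.157 0.157 0.155 0.157 0.156 0.157]
 [0.152 0.152 0.151 0.152 0.151 0.153 0.151 0.157]
 [0.142 0.144 0.144 0.148 0.147 0.148 0.146 0.145]
 [0.143 0.145 0.143 0.146 0.146 0.148 0.145 0.148]
 [0.138 0.14  0.142 0.142 0.145 0.143 0.145 0.141]]
[0.574 0.571 0.569 0.567 0.556 0.552 0.55  0.549 0.547 0.544 0.542 0.541
 0.54  0.538 0.536 0.534]
```

```bash
python3 -m handwheel '[[[0,0,0],[0.65,0.55,0],0],[[0,0,0],[0.65,0.5,0],0],[[0,0,0],[0,0.16,-0.52],0],[[0,0,0],[0,0,0],0]]'
python3 - <<'E'
from h import *
import cv2
o=[]
for n,(v0,v1,u0,u1) in dict(top=(200,290,320,440),scene=(70,160,240,360)).items():
    p,d=robot.snapshot(n); o.append(cv2.resize(p[v0:v1,u0:u1,::-1],None,fx=5,fy=5,interpolation=3))
cv2.imwrite("pics/a1.png",cv2.resize(np.hstack(o),(800,300)))
E
```

```text
time: 2.2
tool_pos: [0.5443, -0.1713, 0.2006]
ee_rot: [-3.138, 0.007, 0.019]
wrist_force: [-1.2, -0.8, -0.7]
width: 0.0944
finger_force: 0.0
```

View pics/a1.png

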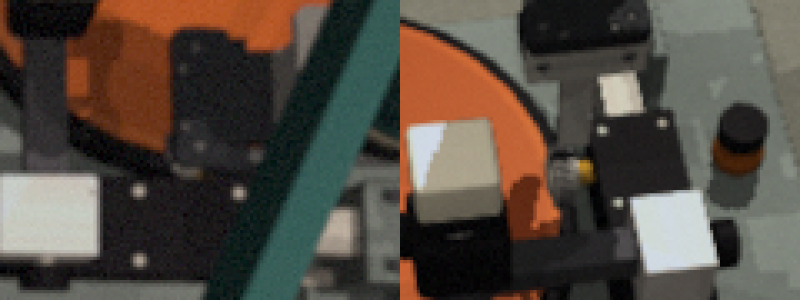

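The right crop shows the dark finger ending at about (575,150), just above and +y of the knob at (570,168). The left crop shows the finger and body covering the knob, clear of the microscope. Next I probe the crown for its height.

```bash
python3 -c "from bench import robot;print(robot.tip_reach)"; python3 -m handwheel '[[[0,0,0],[0.03,-0.24,-0.2],0],[[0,0,0],[0,0,-0.14],0],[[0,0,0],[0,0,0],0]]'; for i in 1; do :; done
python3 -m handwheel '[[[0,0,0],[0,0,-0.03],0]]'
python3 -m handwheel '[[[0,0,0],[0,0,-0.03],0]]'
```

```text
0.025
time: 2.6
tool_pos: [0.5458, -0.1867, 0.1863]
ee_rot: [-3.141, 0.002, 0.014]
wrist_force: [0.1, 0.6, -0.0]
width: 0.0939
finger_force: 0.0
time: 2.7
tool_pos: [0.5466, -0.1863, 0.1861]
ee_rot: [3.142, -0.0, 0.015]
wrist_force: [-0.4, 0.3, 0.7]
width: 0.0943
finger_force: 0.0
time: 2.8
tool_pos: [0.5468, -0.1859, 0.1849]
ee_rot: [3.141, -0.001, 0.016]
wrist_force: [0.9, -0.0, 0.2]
width: 0.094
finger_force: 0.0
```

```bash
python3 -m handwheel '[[[0,0,0],[0,0,-0.05],0],[[0,0,0],[0,0,-0.02],0]]' | grep -E "pos|force"
python3 -m handwheel '[[[0,0,0],[0,0,-0.02],0]]'| grep -E "pos|force"
python3 -m handwheel '[[[0,0,0],[0,0,-0.02],0]]'| grep -E "pos|force"
python3 -m handwheel '[[[0,0,0],[0,0,-0.02],0]]'| grep -E "pos|force"
```

```text
tool_pos: [0.5468, -0.1855, 0.1809]
wrist_force: [0.3, -0.1, 0.4]
finger_force: 0.0
tool_pos: [0.5468, -0.1854, 0.18]
wrist_force: [1.0, -0.7, 0.4]
finger_force: 0.0
tool_pos: [0.5469, -0.1854, 0.1794]
wrist_force: [-0.1, 0.0, 4.3]
finger_force: 2.0
tool_pos: [0.547, -0.1855, 0.1793]
wrist_force: [-1.8, 0.8, 6.6]
finger_force: 3.4
```

```bash
python3 -m handwheel '[[[0,0,0],[0,0,-0.02],0],[[0,0,0],[0,-0.1,0],0]]' | grep -E "pos|force"
python3 -m handwheel '[[[0,0,0],[0,-0.1,-0.02],0]]'| grep -E "pos|force"
python3 -m handwheel '[[[0,0,0],[0,-0.08,-0.03],0]]'| grep -E "pos|force"
python3 -m handwheel '[[[0,0,0],[0,0,0.3],0],[[0,0,0],[0,0,0.3],0],[[0,0,0],[0,-0.6,0.3],0],[[0,0,0],[0,-0.6,0.3],0],[[0,0,0],[0,0,0],0]]'| grep -E "pos|force"
cat > look.py <<'E'
from h import *
import cv2,sys
o=[]
for n,(v0,v1,u0,u1) in dict(top=(222,262,355,408),scene=(95,135,265,318)).items():
    p,d=robot.snapshot(n); o.append(cv2.resize(p[v0:v1,u0:u1,::-1],None,fx=7.5,fy=7.5,interpolation=3))
cv2.imwrite("pics/"+sys.argv[1],np.hstack(o))
E
python3 look.py b1.png
```

```text
tool_pos: [0.5473, -0.1902, 0.1783]
wrist_force: [0.2, -1.0, 1.0]
finger_force: 0.0
tool_pos: [0.547, -0.1958, 0.1762]
wrist_force: [0.1, -0.2, -0.1]
finger_force: 0.0
tool_pos: [0.5467, -0.2001, 0.174]
wrist_force: [-0.3, 0.3, -0.3]
finger_force: 0.0
tool_pos: [0.5478, -0.2632, 0.2389]
wrist_force: [0.9, -0.6, -0.4]
finger_force: 0.0
```

View pics/b1.png

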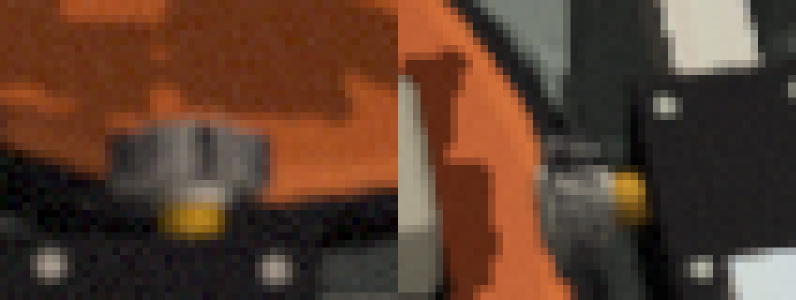

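The line has moved only slightly, from near the middle to crop x 208 in the left view, so the fingertip came off almost at once. The tip is narrower and nearer the tool axis than I assumed, so I'll stroke on an arc with force readings.

```bash
python3 -c "
from bench import robot;o=robot.get_obs();print(o['time'],o['tool_pos'],o['ee_rot'])
from h import *
print(ray('top',355+188/7.5,222+150/7.5,.134))"
```

```text
4.3 [ 0.54719207 -0.25988996  0.2360391 ] [ 3.14096772e+00 -2.15193177e-03  1.51527217e-02]
[ 0.55013643 -0.13354769  0.134     ]
```

```bash
python3 -m handwheel '[[[0,0,0],[0,0.6,0],0],[[0,0,0],[0,0.6,0],0],[[0,0,0],[0,0.49,-0.4],0],[[0,0,0],[0,0,-0.4],0],[[0,0,0],[0,0,0],0]]'| grep -E "pos|force|time"
```

```text
time: 4.8
tool_pos: [0.545, -0.1722, 0.191]
wrist_force: [-1.2, 0.4, -0.6]
finger_force: 0.0
```

```bash
f(){ grep -E "pos|wrist"|tr '\n' ' ';echo; }
python3 -m handwheel '[[[0,0,0],[0,0,-0.38],0],[[0,0,0],[-0.01,-0.064,0.017],0]]'|f
python3 -m handwheel '[[[0,0,0],[0,-0.066,0.006],0]]'|f
python3 -m handwheel '[[[0,0,0],[0,-0.08,-0.008],0]]'|f
python3 -m handwheel '[[[0,0,0],[0,-0.076,-0.024],0]]'|f
python3 -m handwheel '[[[0,0,0],[0,-0.07,-0.04],0]]'|f
python3 -m handwheel '[[[0,0,0],[0,-0.058,-0.054],0]]'|f
python3 -m handwheel '[[[0,0,0],[0,-0.04,-0.052],0]]'|f
python3 -m handwheel '[[[0,0,0],[0,-0.1,0.2],0],[[0,0,0],[0,-0.6,0.6],0],[[0,0,0],[0,-0.7,0.2],0],[[0,0,0],[0,0,0],0]]'|f
python3 look.py b2.png
```

```text
tool_pos: [0.5477, -0.1765, 0.1799] wrist_force: [1.8, 4.3, 4.9] 
tool_pos: [0.5477, -0.1795, 0.18] wrist_force: [1.4, 4.5, 5.4] 
tool_pos: [0.5478, -0.1836, 0.1797] wrist_force: [0.2, 3.0, 6.1] 
tool_pos: [0.5478, -0.188, 0.1784] wrist_force: [0.6, 2.2, 6.2] 
tool_pos: [0.5479, -0.1921, 0.1765] wrist_force: [0.7, 2.2, 4.8] 
tool_pos: [0.5479, -0.1956, 0.1739] wrist_force: [1.3, 1.1, 5.3] 
tool_pos: [0.5479, -0.1981, 0.1713] wrist_force: [0.9, -1.0, 6.2] 
tool_pos: [0.5467, -0.272, 0.2211] wrist_force: [-0.1, 0.6, 0.9]
```

View pics/b2.png

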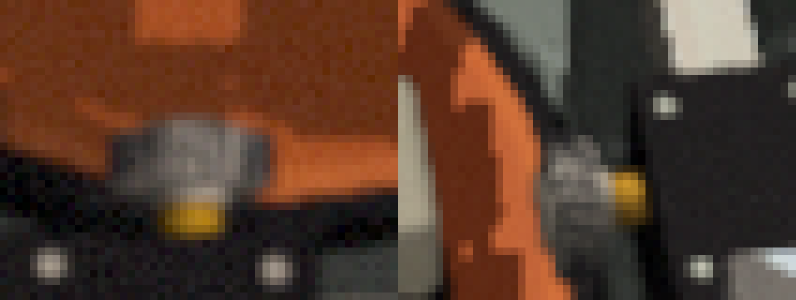

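The whole stroke stayed in contact at about 5–6 N, and the line has gone to the -y side of the rim (left crop x≈258, about 1 rad). I'll press about 1 mm deeper and do four more strokes.

```bash
f(){ grep -E "time|pos|wrist"|tr '\n' ' ';echo; }
python3 -m handwheel '[[[0,0,0],[0,0.7,0],0],[[0,0,0],[0,0.7,0],0],[[0,0,0],[0,0.454,-0.2],0],[[0,0,0],[0,0,0],0],[[0,0,0],[0,0,-0.27],0]]'|f
python3 -m handwheel '[[[0,0,0],[0,0,-0.395],0],[[0,0,0],[0,-0.064,0.017],0],[[0,0,0],[0,-0.066,0.006],0],[[0,0,0],[0,-0.08,-0.008],0]]'|f
python3 -m handwheel '[[[0,0,0],[0,-0.076,-0.024],0],[[0,0,0],[0,-0.07,-0.04],0],[[0,0,0],[0,-0.058,-0.054],0],[[0,0,0],[0,-0.04,-0.052],0]]'|f
python3 -m handwheel '[[[0,0,0],[0,-0.1,0.25],0],[[0,0,0],[0,0.2,0.3],0],[[0,0,0],[0,0.354,0],0]]'|f
python3 -m handwheel '[[[0,0,0],[0,0,-0.395],0],[[0,0,0],[0,-0.064,0.017],0],[[0,0,0],[0,-0.066,0.006],0],[[0,0,0],[0,-0.08,-0.008],0]]'|f
python3 -m handwheel '[[[0,0,0],[0,-0.076,-0.024],0],[[0,0,0],[0,-0.07,-0.04],0],[[0,0,0],[0,-0.058,-0.054],0],[[0,0,0],[0,-0.04,-0.052],0]]'|f
python3 -m handwheel '[[[0,0,0],[0,-0.1,0.25],0],[[0,0,0],[0,0.2,0.3],0],[[0,0,0],[0,0.354,0],0]]'|f
python3 -m handwheel '[[[0,0,0],[0,0,-0.395],0],[[0,0,0],[0,-0.064,0.017],0],[[0,0,0],[0,-0.066,0.006],0],[[0,0,0],[0,-0.08,-0.008],0]]'|f
python3 -m handwheel '[[[0,0,0],[0,-0.076,-0.024],0],[[0,0,0],[0,-0.07,-0.04],0],[[0,0,0],[0,-0.058,-0.054],0],[[0,0,0],[0,-0.04,-0.052],0]]'|f
python3 -m handwheel '[[[0,0,0],[0,-0.1,0.25],0],[[0,0,0],[0,0.2,0.3],0],[[0,0,0],[0,0.354,0],0]]'|f
python3 -m handwheel '[[[0,0,0],[0,0,-0.395],0],[[0,0,0],[0,-0.064,0.017],0],[[0,0,0],[0,-0.066,0.006],0],[[0,0,0],[0,-0.08,-0.008],0]]'|f
python3 -m handwheel '[[[0,0,0],[0,-0.076,-0.024],0],[[0,0,0],[0,-0.07,-0.04],0],[[0,0,0],[0,-0.058,-0.054],0],[[0,0,0],[0,-0.04,-0.052],0]]'|f
python3 -m handwheel '[[[0,0,0],[0,-0.1,0.2],0],[[0,0,0],[0,-0.6,0.6],0],[[0,0,0],[0,-0.7,0.2],0],[[0,0,0],[0,0,0],0]]'|f
python3 look.py b3.png
```

```text
time: 6.6 tool_pos: [0.5471, -0.1745, 0.1956] wrist_force: [-0.2, -0.7, 1.0] 
time: 7.0 tool_pos: [0.5475, -0.1848, 0.1795] wrist_force: [-1.3, 2.1, 13.7] 
time: 7.4 tool_pos: [0.5477, -0.2013, 0.17] wrist_force: [-0.1, -5.4, 9.1] 
time: 7.7 tool_pos: [0.5472, -0.1756, 0.1967] wrist_force: [0.2, 0.1, 0.4] 
time: 8.1 tool_pos: [0.5486, -0.18, 0.1789] wrist_force: [0.0, 6.3, 15.0] 
time: 8.5 tool_pos: [0.549, -0.2, 0.1739] wrist_force: [-1.1, -8.3, 14.8] 
time: 8.8 tool_pos: [0.5471, -0.1741, 0.1964] wrist_force: [-0.1, 0.5, 0.1] 
time: 9.2 tool_pos: [0.5483, -0.1787, 0.1771] wrist_force: [0.8, 10.2, 13.6] 
time: 9.6 tool_pos: [0.549, -0.1901, 0.1778] wrist_force: [-9.3, 13.5, 43.6] 
time: 9.9 tool_pos: [0.5469, -0.1739, 0.1957] wrist_force: [0.0, 0.8, -0.3] 
time: 10.3 tool_pos: [0.546, -0.1833, 0.1752] wrist_force: [-3.3, 7.9, 5.1] 
time: 10.7 tool_pos: [0.5467, -0.1921, 0.1745] wrist_force: [-11.0, 15.8, 28.5] 
time: 11.1 tool_pos: [0.5468, -0.2726, 0.2197] wrist_force: [-0.2, 0.1, -0.6]
```

View pics/b3.png

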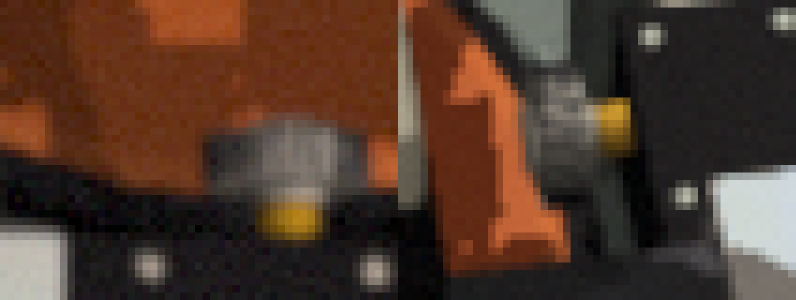

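The carriage has slid to -y: the knob's centre is at left crop x≈287, where it was 188. The last strokes wedged the finger beside the knob. I'll measure the shift and the line numerically before going on.

```bash
cat > meas.py <<'E'
from h import *
import cv2
C={}
def collar(p,box):
    v0,v1,u0,u1=box; h=cv2.cvtColor(p[v0:v1,u0:u1],cv2.COLOR_RGB2HSV)
    m=(h[...,0]>17)&(h[...,0]<32)&(h[...,1]>130)&(h[...,2]>70); v,u=np.nonzero(m); return u.mean()+u0,v.mean()+v0,len(u)
def unwrap(n,p,kx,ky,kz=.134,R=.021):
    # rim brightness vs angle phi from top, positive toward -y; average over rim width
    c=robot.calibration(n);Ei=np.linalg.inv(c["extrinsics"]);out=[]
    ph=np.radians(np.arange(-90,91,10))
    g=cv2.cvtColor(p,cv2.COLOR_RGB2GRAY).astype(np.float32)
    for a in ph:
        w=np.array([[kx+dx,ky-R*np.sin(a),kz+R*np.cos(a),1] for dx in np.linspace(-.004,.005,7)])@Ei.T
        q=w[:,:3]@c["mtx"].T;q=(q[:,:2]/q[:,2:]).astype(np.float32)
        out.append(cv2.remap(g,q[None,:,0],q[None,:,1],cv2.INTER_LINEAR).mean())
    return np.round(out).astype(int)
if __name__=="__main__":
    p0=np.load("top0.npz")["p"];s0=np.load("scene0.npz")["p"]
    p,d=robot.snapshot("top");s,_=robot.snapshot("scene");np.savez("now.npz",p=p,s=s,d=d)
    a=collar(p0,(240,260,340,420));b=collar(p,(240,260,340,420));print("collar",a,b)
    z=.134;y0=ray("top",a[0],a[1],z)[1];y1=ray("top",b[0],b[1],z)[1];print("knob y",y0,y1)
    a=collar(s0,(100,140,270,320));b=collar(s,(95,140,270,320));print(a,b,ray("scene",a[0],a[1],z)[1],ray("scene",b[0],b[1],z)[1])
    print("deg",list(range(-90,91,10)))
    for n,i,y in(("top",p0,y0),("top",p,y1),("scene",s0,y0),("scene",s,y1)): print(n,unwrap(n,i,.5475,y))
    c1=cv2.resize(p[225:265,355:415,::-1],None,fx=13,fy=13,interpolation=3);cv2.imwrite("pics/big_t.png",c1)
E
python3 meas.py
```

```text
collar (np.float64(380.57575757575756), np.float64(250.93939393939394), 33) (np.float64(393.47222222222223), np.float64(250.88888888888889), 36)
knob y -0.13450440356509752 -0.1599882108229692
(np.float64(295.4347826086956), np.float64(120.6086956521739), 23) (np.float64(293.5), np.float64(111.0), 28) -0.1319788868056544 -0.1584123144468499
deg [-90, -80, -70, -60, -50, -40, -30, -20, -10, 0, 10, 20, 30, 40, 50, 60, 70, 80, 90]
top [ 43  44  46  52  60  66  99 120  71  64 103  75  70  61  66  83  90  92
  90]
top [ 40  41  46  53  57  72  97 108 110 109 117  89  65  56  65  83  91  92
  87]
scene [ 46  52  62  72  86  99 121  98  40  74  62  41  33  31  31  30  31  34
  51]
scene [ 43  47  57  65  79  95 117 103 112  81  52  68  94 107 111 112 107  82
  54]
```

```bash
f(){ grep -E "time|pos|wrist"|tr '\n' ' ';echo; }
python3 -m handwheel '[[[0,0,0],[0,0.66,0],0],[[0,0,0],[0,0.6,-0.2],0],[[0,0,0],[0,0,-0.23],0],[[0,0,0],[0,0,0],0]]'|f
python3 -m handwheel '[[[0,0,0],[0,0,-0.378],0],[[0,0,0],[0,-0.088,-0.004],0]]'|f
python3 -m handwheel '[[[0,0,0],[0,-0.072,-0.016],0],[[0,0,0],[0,-0.068,-0.03],0]]'|f
python3 -m handwheel '[[[0,0,0],[0,-0.054,-0.034],0],[[0,0,0],[0,-0.05,-0.044],0]]'|f
python3 -m handwheel '[[[0,0,0],[0,-0.038,-0.046],0],[[0,0,0],[0,-0.03,-0.048],0]]'|f
python3 -m handwheel '[[[0,0,0],[0,-0.1,0.25],0],[[0,0,0],[0,-0.6,0.35],0],[[0,0,0],[0,-0.7,0],0],[[0,0,0],[0,0,0],0]]'|f
python3 meas.py
```

```text
time: 11.7 tool_pos: [0.5452, -0.2032, 0.1926] wrist_force: [-1.0, 0.1, -0.6] 
time: 11.9 tool_pos: [0.5472, -0.2093, 0.1797] wrist_force: [-2.6, 2.0, 7.0] 
time: 12.1 tool_pos: [0.5472, -0.2174, 0.1767] wrist_force: [-0.6, -0.9, 6.7] 
time: 12.3 tool_pos: [0.5473, -0.2231, 0.1721] wrist_force: [0.8, 0.6, 5.2] 
time: 12.5 tool_pos: [0.5474, -0.2273, 0.1678] wrist_force: [0.2, -3.0, 6.9] 
time: 12.9 tool_pos: [0.5458, -0.2992, 0.1959] wrist_force: [0.1, -0.9, -0.0] 
collar (np.float64(380.57575757575756), np.float64(250.93939393939394), 33) (np.float64(393.57142857142856), np.float64(250.94285714285715), 35)
knob y -0.13450440356509752 -0.1601833099259763
(np.float64(295.4347826086956), np.float64(120.6086956521739), 23) (np.float64(293.3333333333333), np.float64(110.9), 30) -0.1319788868056544 -0.15873307219602828
deg [-90, -80, -70, -60, -50, -40, -30, -20, -10, 0, 10, 20, 30, 40, 50, 60, 70, 80, 90]
top [ 43  44  46  52  60  66  99 120  71  64 103  75  70  61  66  83  90  92
  90]
top [41 41 42 47 57 40 37 82 77 67 69 64 64 57 61 70 75 77 75]
scene [ 46  52  62  72  86  99 121  98  40  74  62  41  33  31  31  30  31  34
  51]
scene [ 43  48  56  60  75  36  54  67  55  41  35  69  96 108 112 113 109  85
  49]
```

The carriage didn't move, and both views now show the line at about -35° (just short of one turn, about 5.7 rad). One more stroke to confirm that, then on.

```bash
f(){ grep -E "time|pos|wrist"|tr '\n' ' ';echo; }
python3 -m handwheel '[[[0,0,0],[0,0.6,0],0],[[0,0,0],[0,0.6,0],0],[[0,0,0],[0,0.6,0],0],[[0,0,0],[0,0,0],0],[[0,0,0],[0,0,0],0]]'|f
python3 -m handwheel '[[[0,0,0],[0,0,-0.378],0],[[0,0,0],[0,-0.088,-0.004],0]]'|f
python3 -m handwheel '[[[0,0,0],[0,-0.072,-0.016],0],[[0,0,0],[0,-0.068,-0.03],0]]'|f
python3 -m handwheel '[[[0,0,0],[0,-0.054,-0.034],0],[[0,0,0],[0,-0.05,-0.044],0]]'|f
python3 -m handwheel '[[[0,0,0],[0,-0.038,-0.046],0],[[0,0,0],[0,-0.03,-0.048],0]]'|f
python3 -m handwheel '[[[0,0,0],[0,-0.1,0.25],0],[[0,0,0],[0,-0.6,0.35],0],[[0,0,0],[0,-0.7,0],0],[[0,0,0],[0,0,0],0]]'|f
python3 meas.py
```

```text
time: 13.5 tool_pos: [0.5462, -0.2036, 0.1953] wrist_force: [-0.7, -0.6, 0.3] 
time: 13.7 tool_pos: [0.5474, -0.2096, 0.1797] wrist_force: [-0.8, 1.4, 6.9] 
time: 13.9 tool_pos: [0.5474, -0.2176, 0.1766] wrist_force: [0.1, -0.5, 5.4] 
time: 14.1 tool_pos: [0.5474, -0.2232, 0.172] wrist_force: [1.8, -1.4, 4.4] 
time: 14.3 tool_pos: [0.5476, -0.2274, 0.1677] wrist_force: [1.0, -3.7, 7.7] 
time: 14.7 tool_pos: [0.5456, -0.2992, 0.1956] wrist_force: [-0.5, -0.2, -1.1] 
collar (np.float64(380.57575757575756), np.float64(250.93939393939394), 33) (np.float64(393.51428571428573), np.float64(250.82857142857142), 35)
knob y -0.13450440356509752 -0.16007233851860184
(np.float64(295.4347826086956), np.float64(120.6086956521739), 23) (np.float64(293.3333333333333), np.float64(110.9), 30) -0.1319788868056544 -0.15873307219602828
deg [-90, -80, -70, -60, -50, -40, -30, -20, -10, 0, 10, 20, 30, 40, 50, 60, 70, 80, 90]
top [ 43  44  46  52  60  66  99 120  71  64 103  75  70  61  66  83  90  92
  90]
top [44 43 43 51 59 62 67 74 80 72 63 52 29 35 50 66 73 74 72]
scene [ 46  52  62  72  86  99 121  98  40  74  62  41  33  31  31  30  31  34
  51]
scene [ 45  51  52  63  65  80  70  71  53  48  39  61  90 106 110 111 105  77
  41]
```

View pics/big_t.png

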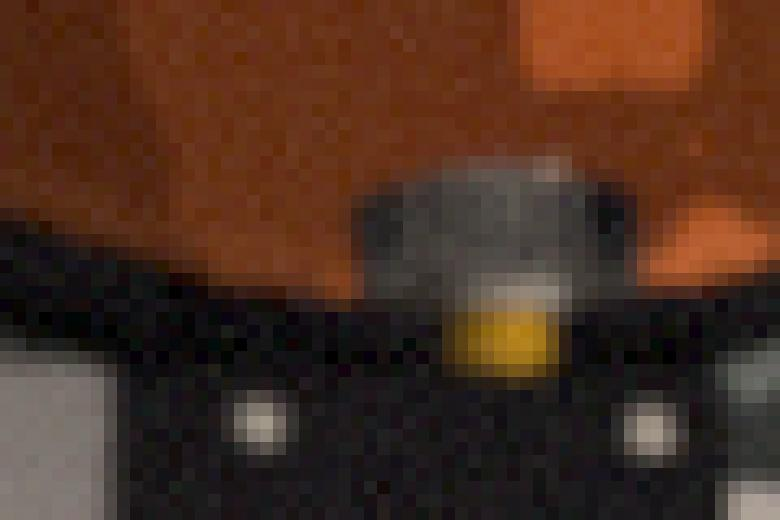

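The line is now at crop x≈608 on the knob spanning 362–638, which is about +37°. That is 397° in all, at about 66° a stroke. Five more strokes are needed, so I'll do four and check.

```bash
f(){ grep -E "time|pos|wrist"|tr '\n' ' ';echo; }
python3 -m handwheel '[[[0,0,0],[0,0.6,0],0],[[0,0,0],[0,0.6,0],0],[[0,0,0],[0,0.6,0],0],[[0,0,0],[0,0,0],0],[[0,0,0],[0,0,0],0]]'|f
python3 -m handwheel '[[[0,0,0],[0,0,-0.378],0],[[0,0,0],[0,-0.088,-0.004],0],[[0,0,0],[0,-0.072,-0.016],0],[[0,0,0],[0,-0.068,-0.03],0]]'|f
python3 -m handwheel '[[[0,0,0],[0,-0.054,-0.034],0],[[0,0,0],[0,-0.05,-0.044],0],[[0,0,0],[0,-0.038,-0.046],0],[[0,0,0],[0,-0.03,-0.048],0]]'|f
python3 -m handwheel '[[[0,0,0],[0,-0.1,0.25],0],[[0,0,0],[0,0.15,0.35],0],[[0,0,0],[0,0.35,0],0],[[0,0,0],[0,0,0],0]]'|f
python3 -m handwheel '[[[0,0,0],[0,0,-0.378],0],[[0,0,0],[0,-0.088,-0.004],0],[[0,0,0],[0,-0.072,-0.016],0],[[0,0,0],[0,-0.068,-0.03],0]]'|f
python3 -m handwheel '[[[0,0,0],[0,-0.054,-0.034],0],[[0,0,0],[0,-0.05,-0.044],0],[[0,0,0],[0,-0.038,-0.046],0],[[0,0,0],[0,-0.03,-0.048],0]]'|f
python3 -m handwheel '[[[0,0,0],[0,-0.1,0.25],0],[[0,0,0],[0,-0.6,0.35],0],[[0,0,0],[0,-0.7,0],0],[[0,0,0],[0,0,0],0]]'|f
python3 meas.py | grep -v "^scene \[ 46"
```

```text
time: 15.3 tool_pos: [0.5462, -0.2036, 0.1953] wrist_force: [0.4, 0.3, -0.3] 
time: 15.7 tool_pos: [0.5477, -0.2176, 0.1766] wrist_force: [0.9, 0.1, 5.1] 
time: 16.1 tool_pos: [0.548, -0.2274, 0.1677] wrist_force: [1.5, -3.5, 8.1] 
time: 16.5 tool_pos: [0.5462, -0.203, 0.1953] wrist_force: [-0.4, 0.8, 0.3] 
time: 16.9 tool_pos: [0.5477, -0.2167, 0.1769] wrist_force: [0.3, -1.3, 8.2] 
time: 17.3 tool_pos: [0.548, -0.2271, 0.1679] wrist_force: [1.6, -5.4, 10.0] 
time: 17.7 tool_pos: [0.5454, -0.298, 0.1947] wrist_force: [-0.9, -0.3, -0.8] 
collar (np.float64(380.57575757575756), np.float64(250.93939393939394), 33) (np.float64(393.57142857142856), np.float64(250.94285714285715), 35)
knob y -0.13450440356509752 -0.1601833099259763
(np.float64(295.4347826086956), np.float64(120.6086956521739), 23) (np.float64(293.1875), np.float64(110.9375), 32) -0.1319788868056544 -0.15867291326937805
deg [-90, -80, -70, -60, -50, -40, -30, -20, -10, 0, 10, 20, 30, 40, 50, 60, 70, 80, 90]
top [ 43  44  46  52  60  66  99 120  71  64 103  75  70  61  66  83  90  92
  90]
top [43 42 44 49 62 59 68 83 78 71 64 69 67 56 57 63 68 69 68]
  51]
scene [ 43  48  55  65  73  78  79  67  52  44  37  68  97 108 112 113 110  85
  48]
```

```bash
f(){ grep -E "time|pos|wrist"|tr '\n' ' ';echo; }
python3 -m handwheel '[[[0,0,0],[0,0.6,0],0],[[0,0,0],[0,0.6,0],0],[[0,0,0],[0,0.6,0],0],[[0,0,0],[0,0,0],0],[[0,0,0],[0,0,0],0]]'|f
python3 -m handwheel '[[[0,0,0],[0,0,-0.378],0],[[0,0,0],[0,-0.088,-0.004],0],[[0,0,0],[0,-0.072,-0.016],0],[[0,0,0],[0,-0.068,-0.03],0]]'|f
python3 -m handwheel '[[[0,0,0],[0,-0.054,-0.034],0],[[0,0,0],[0,-0.05,-0.044],0],[[0,0,0],[0,-0.038,-0.046],0],[[0,0,0],[0,-0.03,-0.048],0]]'|f
python3 -m handwheel '[[[0,0,0],[0,-0.1,0.25],0],[[0,0,0],[0,0.15,0.35],0],[[0,0,0],[0,0.35,0],0],[[0,0,0],[0,0,0],0],[[0,0,0],[0,0,0],0]]'|f
python3 -m handwheel '[[[0,0,0],[0,0,-0.378],0],[[0,0,0],[0,-0.088,-0.004],0],[[0,0,0],[0,-0.072,-0.016],0],[[0,0,0],[0,-0.068,-0.03],0]]'|f
python3 -m handwheel '[[[0,0,0],[0,-0.054,-0.034],0],[[0,0,0],[0,-0.05,-0.044],0],[[0,0,0],[0,-0.038,-0.046],0],[[0,0,0],[0,-0.03,-0.048],0]]'|f
python3 -m handwheel '[[[0,0,0],[0,-0.1,0.25],0],[[0,0,0],[0,-0.6,0.35],0],[[0,0,0],[0,-0.7,0],0],[[0,0,0],[0,0,0],0]]'|f
python3 meas.py | grep -v "^scene \[ 46"
```

```text
time: 18.3 tool_pos: [0.5461, -0.2033, 0.1949] wrist_force: [0.9, 0.3, -0.3] 
time: 18.7 tool_pos: [0.5478, -0.2175, 0.1766] wrist_force: [2.0, 0.4, 5.5] 
time: 19.1 tool_pos: [0.5481, -0.2273, 0.1677] wrist_force: [2.4, -2.6, 7.6] 
time: 19.6 tool_pos: [0.5458, -0.204, 0.1941] wrist_force: [-0.7, 0.2, 0.7] 
time: 20.0 tool_pos: [0.5476, -0.2172, 0.1767] wrist_force: [0.2, -1.5, 7.6] 
time: 20.4 tool_pos: [0.5478, -0.2273, 0.1677] wrist_force: [1.3, -3.9, 9.2] 
time: 20.8 tool_pos: [0.5455, -0.2984, 0.1949] wrist_force: [0.0, 1.2, -0.2] 
collar (np.float64(380.57575757575756), np.float64(250.93939393939394), 33) (np.float64(393.4473684210526), np.float64(250.6315789473684), 38)
knob y -0.13450440356509752 -0.15994343402958222
(np.float64(295.4347826086956), np.float64(120.6086956521739), 23) (np.float64(293.1212121212121), np.float64(111.0), 33) -0.1319788868056544 -0.15852164267672253
deg [-90, -80, -70, -60, -50, -40, -30, -20, -10, 0, 10, 20, 30, 40, 50, 60, 70, 80, 90]
top [ 43  44  46  52  60  66  99 120  71  64 103  75  70  61  66  83  90  92
  90]
top [42 36 28 25 50 66 72 74 74 73 67 59 61 53 56 68 73 75 72]
  51]
scene [ 43  39  21  38  78  79  89  66  53  45  41  70  96 109 112 113 109  84
  49]
```

As predicted, the line is at about -63° (roughly 657°). One last stroke brings it to about two turns.

```bash
f(){ grep -E "time|pos|wrist"|tr '\n' ' ';echo; }
python3 -m handwheel '[[[0,0,0],[0,0.6,0],0],[[0,0,0],[0,0.6,0],0],[[0,0,0],[0,0.6,0],0],[[0,0,0],[0,0,0],0],[[0,0,0],[0,0,0],0]]'|f
python3 -m handwheel '[[[0,0,0],[0,0,-0.378],0],[[0,0,0],[0,-0.088,-0.004],0],[[0,0,0],[0,-0.072,-0.016],0],[[0,0,0],[0,-0.068,-0.03],0]]'|f
python3 -m handwheel '[[[0,0,0],[0,-0.054,-0.034],0],[[0,0,0],[0,-0.05,-0.044],0],[[0,0,0],[0,-0.038,-0.046],0],[[0,0,0],[0,-0.03,-0.048],0]]'|f
python3 -m handwheel '[[[0,0,0],[0,-0.1,0.25],0],[[0,0,0],[0,-0.6,0.35],0],[[0,0,0],[0,-0.7,0],0],[[0,0,0],[0,0,0],0]]'|f
python3 meas.py | grep -v "^scene \[ 46"
```

```text
time: 21.4 tool_pos: [0.5461, -0.2035, 0.195] wrist_force: [-0.3, 0.9, 0.2] 
time: 21.8 tool_pos: [0.5478, -0.2175, 0.1766] wrist_force: [1.7, -0.1, 5.0] 
time: 22.2 tool_pos: [0.5481, -0.2273, 0.1677] wrist_force: [3.2, -4.0, 6.9] 
time: 22.6 tool_pos: [0.5453, -0.2988, 0.1952] wrist_force: [-0.2, 0.5, 0.1] 
collar (np.float64(380.57575757575756), np.float64(250.93939393939394), 33) (np.float64(393.4473684210526), np.float64(250.60526315789474), 38)
knob y -0.13450440356509752 -0.15994387688374717
(np.float64(295.4347826086956), np.float64(120.6086956521739), 23) (np.float64(293.05882352941177), np.float64(111.08823529411765), 34) -0.1319788868056544 -0.1582991230231927
deg [-90, -80, -70, -60, -50, -40, -30, -20, -10, 0, 10, 20, 30, 40, 50, 60, 70, 80, 90]
top [ 43  44  46  52  60  66  99 120  71  64 103  75  70  61  66  83  90  92
  90]
top [44 41 42 49 61 62 67 77 74 50 34 66 68 54 56 67 73 74 73]
  51]
scene [ 43  49  54  61  73  79  84  73  40  25  38  70  96 109 112 113 109  84
  46]
```

View pics/big_t.png

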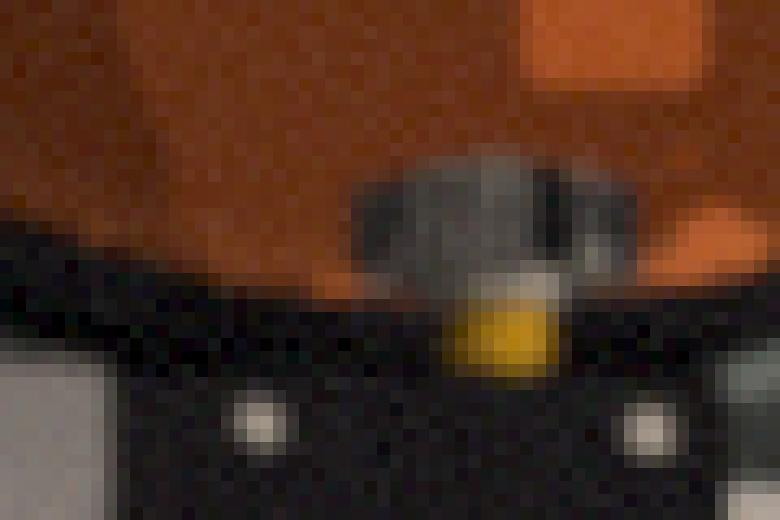

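The line is at crop x≈550, about +10° past the top, so roughly 730° in all, well within a quarter turn of two full turns. Next I check heights along the path, then move to the column.

```bash
f(){ grep -E "time|pos|wrist|width"|tr '\n' ' ';echo; }
python3 - <<'E'
from h import *
X=cloud("top",np.load("top0.npz")["d"]).reshape(-1,3)
for a,b in((-.40,-.33),(-.33,-.26),(-.26,-.17),(-.17,-.08)):
    m=(X[:,0]>.45)&(X[:,0]<.57)&(X[:,1]>a)&(X[:,1]<b)&(X[:,2]<.5);print(a,np.percentile(X[m,2],[50,99]).round(3))
m=(X[:,0]>.46)&(X[:,0]<.53)&(X[:,2]>.145)&(X[:,2]<.157);h=np.histogram(X[m,1],np.arange(-.02,.16,.01));print(h[0])
E
python3 -m handwheel '[[[0,0,0],[-0.5,0.1,0.2],0],[[0,0,0],[-0.55,0.5,0],0],[[0,0,0],[0,0.7,0],0],[[0,0,0],[0,0.7,-0.2],0],[[0,0,0],[0,0.5,-0.12],0]]'|f
python3 -m handwheel '[[[0,0,0],[0,0,0],0],[[0,0,0],[0,0,0],0]]'|f
```

```text
-0.4 [0.031 0.083]
-0.33 [0.079 0.086]
-0.26 [0.093 0.155]
-0.17 [0.152 0.158]
[ 25  92   5   8   5   4   7  10   6   5   6   2   6 133 159 152 129]
time: 23.2 tool_pos: [0.4927, -0.1666, 0.1886] wrist_force: [0.0, 0.1, -0.2] width: 0.0941 
time: 23.4 tool_pos: [0.4935, -0.1688, 0.1891] wrist_force: [1.0, 0.3, 0.2] width: 0.094
```

```bash
f(){ grep -E "time|pos|wrist|width"|tr '\n' ' ';echo; }
python3 -m handwheel '[[[0,0,0],[0,0.2,0],0],[[0,0,0],[0,0.2,0],0]]'|f
python3 -m handwheel '[[[0,0,0],[0,0.15,0],0],[[0,0,0],[0,0.15,0],0]]'|f
python3 -m handwheel '[[[0,0,0],[0,0.15,0],0],[[0,0,0],[0,0.15,0],0]]'|f
python3 -m handwheel '[[[0,0,0],[0,0.2,0],0],[[0,0,0],[0,0.2,0],0]]'|f
```

```text
time: 23.6 tool_pos: [0.4939, -0.1499, 0.1894] wrist_force: [-0.0, 0.4, -0.5] width: 0.0942 
time: 23.8 tool_pos: [0.4937, -0.1372, 0.1898] wrist_force: [-1.7, -7.3, 0.9] width: 0.0941 
time: 24.0 tool_pos: [0.4934, -0.1221, 0.1898] wrist_force: [-2.1, -6.5, 0.9] width: 0.094 
time: 24.2 tool_pos: [0.4931, -0.1022, 0.1898] wrist_force: [-3.4, -7.2, 1.6] width: 0.0935
```

```bash
f(){ grep -E "time|pos|wrist|width"|tr '\n' ' ';echo; }
python3 -m handwheel '[[[0,0,0],[-0.005,0.2,0],0],[[0,0,0],[0,0.2,0],0],[[0,0,0],[0,0.2,0],0],[[0,0,0],[0,0.2,0],0]]'|f
python3 -m handwheel '[[[0,0,0],[0,0.2,0],0],[[0,0,0],[0,0.2,0],0]]'|f
python3 -m handwheel '[[[0,0,0],[0,0.1,0],0],[[0,0,0],[0,0.1,0],0]]'|f
python3 -m handwheel '[[[0,0,0],[0,0.08,0],0],[[0,0,0],[0,0.08,0],0]]'|f
python3 meas.py | sed -n 1,3p
```

```text
time: 24.6 tool_pos: [0.4924, -0.062, 0.1898] wrist_force: [-4.4, -7.5, 2.5] width: 0.0937 
time: 24.8 tool_pos: [0.4921, -0.0419, 0.1897] wrist_force: [-5.3, -7.7, 2.2] width: 0.0939 
time: 25.0 tool_pos: [0.4923, -0.0317, 0.1897] wrist_force: [-4.6, -7.4, 2.5] width: 0.0941 
time: 25.2 tool_pos: [0.4921, -0.0238, 0.1897] wrist_force: [-4.3, -4.9, 3.0] width: 0.094 
collar (np.float64(380.57575757575756), np.float64(250.93939393939394), 33) (np.float64(nan), np.float64(nan), 0)
knob y -0.13450440356509752 nan
(np.float64(295.4347826086956), np.float64(120.6086956521739), 23) (np.float64(311.5), np.float64(99.0), 2) -0.1319788868056544 -0.18636514303158358meas.py:6: RuntimeWarning: Mean of empty slice.
  m=(h[...,0]>17)&(h[...,0]<32)&(h[...,1]>130)&(h[...,2]>70); v,u=np.nonzero(m); return u.mean()+u0,v.mean()+v0,len(u)
  ret = ret.dtype.type(ret / rcount)
```

```bash
f(){ grep -E "time|pos|wrist|width"|tr '\n' ' ';echo; }
python3 -m handwheel '[[[0,0,0],[-0.01,0.08,0],0],[[0,0,0],[0,0.08,0],0]]'|f
python3 -m handwheel '[[[0,0,0],[-0.01,0.08,0],0],[[0,0,0],[0,0.08,0],0]]'|f
python3 -m handwheel '[[[0,0,0],[0,0.06,0],0],[[0,0,0],[0,0.06,0],0]]'|f
python3 -m handwheel '[[[0,0,0],[0,0.04,0],0],[[0,0,0],[0,0.04,0],0]]'|f
```

```text
time: 25.5 tool_pos: [0.4924, -0.0159, 0.1896] wrist_force: [-3.1, -6.9, 2.0] width: 0.094 
time: 25.7 tool_pos: [0.4923, -0.0079, 0.1897] wrist_force: [-1.7, -7.0, 2.4] width: 0.0942 
time: 25.9 tool_pos: [0.4921, -0.0074, 0.1904] wrist_force: [-3.7, -25.9, 4.4] width: 0.0937 
time: 26.1 tool_pos: [0.492, -0.0073, 0.1909] wrist_force: [-4.2, -33.0, 4.7] width: 0.0936
```

The carriage is against the stop: it stalls at y = -0.0074 and the force rises to 33 N. Next I back off and check.

```bash
f(){ grep -E "time|pos|wrist|width"|tr '\n' ' ';echo; }
python3 -m handwheel '[[[0,0,0],[0,-0.2,0],0],[[0,0,0],[0,-0.5,0],0],[[0,0,0],[0,-0.8,0.3],0],[[0,0,0],[0,-0.8,0.5],0],[[0,0,0],[0,-0.8,0.5],0]]'|f
python3 -m handwheel '[[[0,0,0],[-0.5,-0.7,0.3],0],[[0,0,0],[-0.5,-0.7,0],0],[[0,0,0],[-0.5,-0.7,0],0],[[0,0,0],[-0.3,-0.3,0],0],[[0,0,0],[0,0,0],0]]'|f
python3 - <<'E'
import cv2
from h import *
p,d=robot.snapshot("top");s,_=robot.snapshot("scene")
a=cv2.resize(p[80:350,205:490,::-1],(400,380),interpolation=3);b=cv2.resize(s[55:325,110:410,::-1],(400,380),interpolation=3)
cv2.imwrite("pics/end.png",np.hstack([a,b]))
from meas import unwrap,collar
c=collar(p,(225,262,300,380));y=ray("top",c[0],c[1],.134)[1];print(c,y,unwrap("top",p,.545,y),unwrap("scene",s,.545,y))
E
```

```text
time: 26.6 tool_pos: [0.4923, -0.1517, 0.2547] wrist_force: [0.6, 0.0, -0.3] width: 0.0938 
time: 27.1 tool_pos: [0.4012, -0.2725, 0.2694] wrist_force: [-0.5, 0.7, 0.4] width: 0.094 
(np.float64(322.609756097561), np.float64(249.29268292682926), 41) -0.01983158741201685 [ 68  63  54  49  57  85  92 112 133  88  67 114  87  75  70  62  59  61
  63] [ 51  56  57  65  83 107 119 126 101  41  66  67  53  47  45  45  45  47
  53]
```

View pics/end.png

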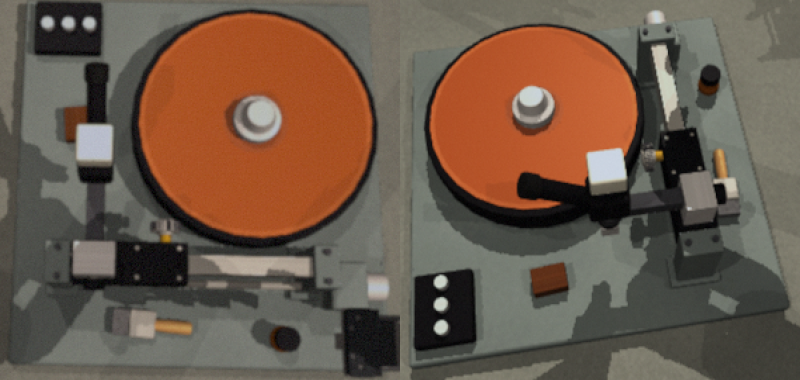

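The carriage rests against the +y upright (left view, x≈70–185) and the microscope is clear of the disc. The line is still close to the top (about +5–10°). The jar, brush, box and puck haven't moved, and the robot touches nothing.

```bash
python3 -c "from bench import robot;print(robot.close_job())"
```

```text
the job is handed in; nothing more can be done
None
```

The clamp screw is loosened by about two turns (roughly 730° by the index line), the carriage rests against the end stop with the microscope clear of the disc, and the job is handed in; during the early strokes, before the clamp was free, the finger wedged against the knob and dragged the carriage about 26 mm to -y.

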